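Move a freshly glued heel-pad stack with the spatula

TASK

The stack of heel pads on the yellow gluing stand is still wet with glue, so do not touch it with the gripper. Pick up the spatula, slide its blade into the slot under the stack from the end without pins, lift it and carry it level to the blue drying stand, and set it down squarely in the middle of that stand's two ribs. Then draw the blade back out of the end without pins, lay the spatula flat on the worktop clear of the stands, and leave the other things where they are.

Things in the scene. Friction and masses are not known exactly. Their poses are not given: they have to be found in the camera images.
- heel_pads: black stack of three glued rubber heel pads, 46 (its x) x 52 (its y) x 18 mm high, 56 to 112 g. Origin at the centre of its underside, z up. Starts on the ribs of the yellow gluing stand, within 5 mm of the stand's middle, its x along the stand's x within 0.06 rad
- gluing_stand: yellow fixed stand, pads start here. Origin on the worktop under the ribs' middle, z up. Base 5 mm thick (x -45 to 51, y -39 to 39) with two ribs along x (x -37 to 43, |y| 17 to 26, tops at z 17): between them a slot 34 wide, z 5 to 17, runs under the pads. A pin (z to 27.5) stands on each rib at x 37 to 45. Enter from the pinless -x end, moving along its +x (roughly world +y)
- drying_stand: blue fixed stand, pads go here: same shape, sizes and frame as the yellow stand, empty at first. The pads belong on its ribs (underside 17 mm above the worktop), centred over its origin, their x along the stand's x
- spatula: cranked spatula, 0.16 kg, lying level on blade and rear foot. Origin at underside level below the grip point; x to the blade's tip, z up. Dark wooden handle x -64 to 50, 16 wide (y), z 35 to 61 mm: grasp from above across y at x 0, z 48. A neck leads down to the flat steel blade: x 85 to 175, 24 wide, z 0 to 2.5 mm. Foot at x -55, 18 across. Carry the pads centred at x = 145 mm
- spatula_tip (a point): middle of the front end of the spatula's blade, 175 mm ahead of its origin and 1.25 mm above its underside
- glue_tube: bystander: red and white glue tube, 136 mm long, lying at the front edge; origin under its centre
- shoe_brush: bystander: black shoe brush 66x192x52 mm, front right; origin under its centre
- polish_pot: bystander: round white and tan polish pot, 65 mm across, 29 mm high, far right; origin under its centre
- edge_dye: bystander: small amber dropper bottle, 33 mm across, 102 mm high, at the back right; origin under its centre
Mind the look-alikes: they are no part of the job. Of the things shaped like the gluing_stand, the yellow one is meant.

How it is judged (in metres and radians):
On the way, in this order (a step that is already met when the one before it is completed fails the run):
1. the pads ride on the spatula, clear above the yellow gluing stand's ribs (z of heel_pads in the frame of gluing_stand above 0.03 m and contact force between spatula and heel_pads above 0.1 N and contact force between heel_pads and gluing_stand below 0.02 N), for 0.2 s.
2. the pads rest on the blue drying stand and the spatula is drawn out of it (horizontal distance between heel_pads and drying_stand below 0.012 m and z of heel_pads in the frame of drying_stand below 0.02 m and contact force between heel_pads and drying_stand above 0.1 N and contact force between spatula and heel_pads below 0.02 N and x of spatula_tip in the frame of drying_stand below -0.045 m), for 0.2 s.
At the end, for the whole second after the job is handed in: The heel pads lie flat and still on the blue stand's ribs, centre within 12 mm of the stand's middle and square within 0.2 rad; the spatula lies released, level and still on the worktop, touching neither stand (horizontal distance between heel_pads and drying_stand below 0.012 m and z of heel_pads in the frame of drying_stand between 0.014 and 0.02 m and angle between the x axis of heel_pads and the x axis of drying_stand, either way round below 0.2 rad and angle between each of heel_pads, spatula's own z axis and vertical below 0.08 rad and linear speed of each of heel_pads, spatula below 0.01 m/s and height (world z) of spatula between -0.006 and 0.006 m and contact force between spatula and drying_stand below 0.02 N and contact force between spatula and gluing_stand below 0.02 N).
It fails at once if the gripper's fingers touch the wet heel pads (contact force between the fingers and heel_pads above 0.3 N).
It fails at once if the heel pads are tipped by more than 0.5 rad (angle between heel_pads's own z axis and vertical above 0.5 rad).
It fails at once if a bystander is moved by more than 30 mm (distance of any of glue_tube, shoe_brush, polish_pot, edge_dye from where it was at the start of the episode above 0.03 m).
It also fails if it takes over 64 s, if anything falls off the work surface, if the arm or the gripper's body presses on something with over 40 N, if the wrist force passes 120 N, or if a joint passes its speed limit or range.

ROBOT

A 6-joint arm with a two-finger parallel gripper is mounted at the origin on a cart in front of the work surface, level with it; the furniture and walls round the work are solid. World frame = base frame: x ahead of the robot, y to its left, z up, the work surface at z = 0. Lengths are in mm, angles in rad, forces in N, time in s.
With the tool pointing down it reaches from about 350 to 975 mm from the base axis. Payload 7.1 kg.
Tool frame: the origin (TCP) lies midway between the tips of the shut fingers; the grasp point (between the pads) lies 19 mm behind it; z points along the fingers, y is the line along which they close (so a half turn about z gives the same grasp; the last joint's range is limited). The gripper opens to 88 mm and grips with 3 to 60 N. Pads are 20 mm wide; open, the fingers measure 115 mm over their backs; the gripper's body (75 mm by 178 mm) begins 61 mm behind the grasp point.
Start: joints at [-1.24, 0.423, 1.63, -0, 1.089, -0.019], TCP at [214.21, -587.127, 222.675] pointing down, gripper open.
Joint ranges: [-3, 3], [-0.9, 2.11], [0.09, 2.58], [-1.31, 4.45], [0.11, 2.69], [-2.54, 2.54]. Speed limits (rad/s): [2.39, 2.39, 3.01, 3.14, 3.14, 3.14].

INTERFACE

Orientations are given as a rotation vector (axis times angle).
In Python, from workcell import ctrl gives the robot as it stands. The module is installed in compiled form; this text tells all that it offers.
- The arm moves only by the tool servo_tool, never from a script. Its argument "increments" is a list of rows, each a list of 7 numbers: the shift along the world's x, y, z in cm, then the turn, a rotation vector about the world's x, y, z in degrees, then the opening, from -1 (shut) to 1 (fully open). A call has 1 to 20 rows; each row is the pose to reach, as a shift and turn from the pose commanded when the call began; what a row does not reach only later rows make up. A row lasts 1/12 s, in which the tool goes at most 41.7 mm and 7.16 degrees, less where a joint would pass 70% of its speed; a pose out of reach is approached as far as the arm can. A call with a gripper value outside its range is refused whole. The fingers move at their own pace and stop on an object; the grip force is fixed at half the most. Time passes only in rows, so rows that repeat a pose let the fingers close. It gives the time, the measured TCP pose, the force, the opening and the grip force at its end, in the units of the state.
- ctrl.get_obs(): the state, without advancing time (a new reading comes with each control period).
- ctrl.get_image(name): name is "side" or "top" or "wrist"; returns a dict with "image" (384x512x3 uint8, red, green, blue), "fx", "fy", "cx", "cy" (pixels), "k1" (the pictures are not rectified: a ray, as slopes to the right and down, at radius r is drawn at 1 + k1 r^2 times it, then the intrinsics apply), "extrinsics" (4x4, takes a point from camera to world coordinates); the wrist camera has in their place "tool_from_camera" (4x4, takes a point from camera to tool coordinates, whose origin is the TCP and whose axes are the flange's). Camera axes: x right, y up, looking along -z (the intrinsics and any distortion apply to the point x, -y, -z); pixel columns grow to the right and rows downward; lengths in mm; the calibration is good to about 2 mm. A picture is of the moment at which its call begins: read the wrist's pose just before it. There is no depth.
- ctrl.close_job(): hands the job in; it is judged then, once.
The state is a dict: "t": time; "qpos": joint angles; "qvel": joint speeds; "joint_torque": joint torques, N m; "ee_pos": TCP position; "orientation": TCP orientation; "ft_force": force on the tool from outside, world axes, zero at the start; "moment": the same for the moment, N m; "width": finger opening in mm; "grasp_force": force on a finger pad.
Only numpy, scipy, OpenCV 4.12 (cv2) and the standard library are available. Lean on these libraries where they do the work, as an engineer would, in place of code of your own. Each camera call takes 0.05 s, during which the arm holds its last target. There are 200 camera calls.

## Working session

There is one attempt and no reset: what is moved stays moved. The work goes in short steps, Python scripts to look and compute and a tool call to move; the robot and the scene stay as the last step left them, time stands still between calls to the robot, and variables do not carry over. Pictures are saved under pics/ and viewed, at most 14 in all, crops included, and the job is handed in when it is done.

Besides the shell and the picture viewer there is one more tool, called in YAML: its name, and indented under it one key for each argument. servo_tool: Moves the arm, as the interface text tells. Its arguments: {"type":"object","properties":{"increments":{"type":"array","items":{"type":"array","items":{"type":"number"}}}},"required":["increments"]}

```bash
mkdir -p pics
cat > h.py <<'E'
import numpy as np, cv2, pickle
from workcell import ctrl
def cam(name):
    d=ctrl.get_image(name); return d
def ray(d,u,v,E=None):
    E=np.array(d['extrinsics']) if E is None else E
    K=np.array([[d['fx'],0,d['cx']],[0,d['fy'],d['cy']],[0,0,1.]])
    p=cv2.undistortPoints(np.array([[[u,v]]],float),K,np.array([d['k1'],0,0,0.]))[0,0]
    return E[:3,3],E[:3,:3]@np.array([p[0],-p[1],-1])
def hit(d,u,v,z,E=None):
    o,r=ray(d,u,v,E); return (o+r*(z-o[2])/r[2])[:2]
def proj(d,P,E=None):
    E=np.array(d['extrinsics']) if E is None else E
    q=(np.atleast_2d(P)-E[:3,3])@E[:3,:3]; s=np.c_[q[:,0],-q[:,1]]/-q[:,2:3]
    s=s*(1+d['k1']*(s**2).sum(1,keepdims=True)); return s*[d['fx'],d['fy']]+[d['cx'],d['cy']]
def save(d,n,box=None,k=1):
    im=d['image'][...,::-1]
    if box: im=im[box[1]:box[3],box[0]:box[2]]
    cv2.imwrite('pics/'+n,cv2.resize(im,None,fx=k,fy=k,interpolation=cv2.INTER_CUBIC))
E
python3 - <<'E'
from h import *
o=ctrl.get_obs(); print(o)
for n in('top','side'):
    d=cam(n); pickle.dump(d,open(n+'.pkl','wb')); save(d,n+'1.png',k=1.5); print(n,d['fx'],d['k1'],np.round(d['extrinsics'],2))
E
```

```text
{'t': 0.0, 'qpos': array([-1.23995745e+00,  4.23831814e-01,  1.63070423e+00,  1.87563944e-05,
        1.08859659e+00, -1.90170767e-02]), 'qvel': array([-1.09111744e-03, -5.97458738e-04,  1.45356799e-03,  1.96561809e-03,
       -6.63988806e-04,  4.73835110e-05]), 'joint_torque': array([-6.07721158e-04, -5.44633663e+01, -2.73670828e+01,  6.43523969e-02,
        2.27208214e-02, -1.30715030e-04]), 'ee_pos': array([ 214.06156412, -586.59627437,  221.90174603]), 'orientation': array([-3.09215078e+00, -5.46475354e-01,  3.49675808e-04]), 'ft_force': array([-0.16919619, -0.23420212, -0.26893143]), 'moment': array([ 0.0769082 , -0.01608418,  0.01846787]), 'grasp_force': 0.0, 'width': 87.60871273247211}
top 425.36508575430145 0.043062487284891086 [[ 1.00000e-02  9.90000e-01 -1.00000e-01  4.21390e+02]
 [-1.00000e+00  1.00000e-02  3.00000e-02 -2.26400e+01]
 [ 3.00000e-02  1.00000e-01  9.90000e-01  1.21754e+03]
 [ 0.00000e+00  0.00000e+00  0.00000e+00  1.00000e+00]]
side 381.0445127761102 -0.0021827729696511705 [[ 9.60000e-01  1.20000e-01 -2.40000e-01  2.34270e+02]
 [-2.70000e-01  4.20000e-01 -8.60000e-01 -1.05936e+03]
 [-0.00000e+00  9.00000e-01  4.40000e-01  5.61730e+02]
 [ 0.00000e+00  0.00000e+00  0.00000e+00  1.00000e+00]]
```

View pics/top1.png

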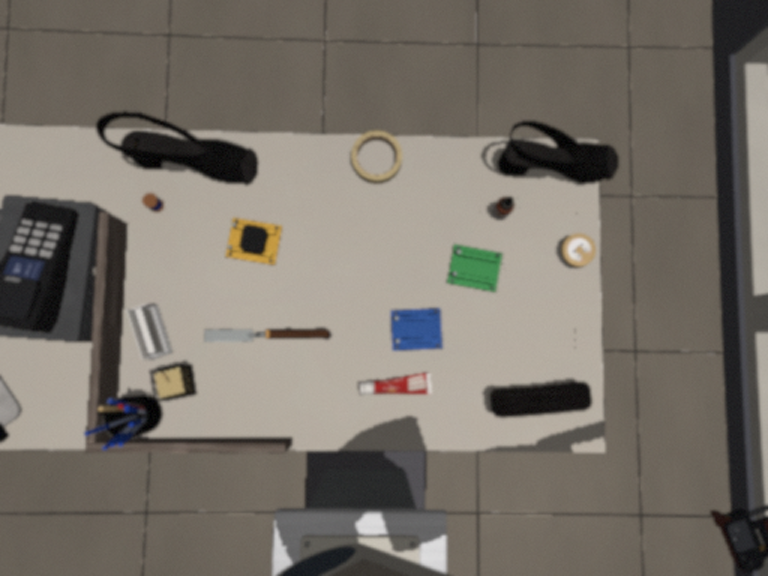

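View pics/side1.png

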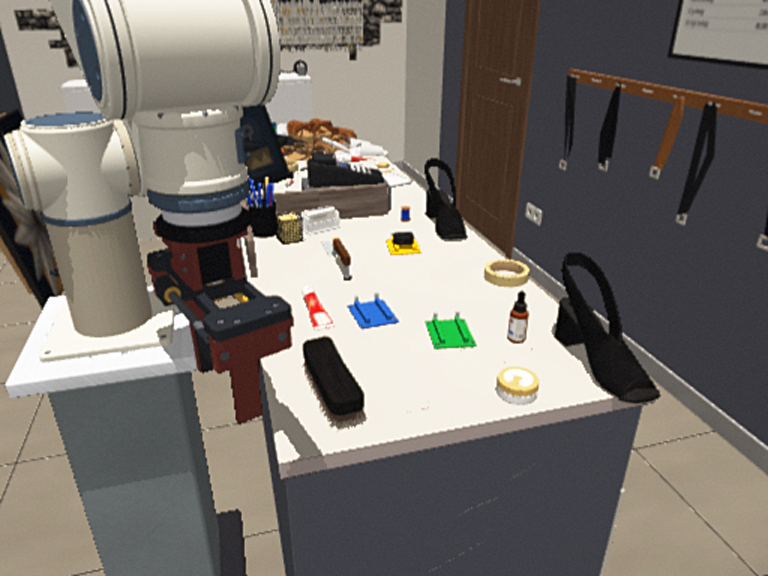

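The top picture (at 1.5x) shows three stands of the same shape: yellow at (254,241) with the black pads, blue at (416,329), and green at (474,268). Yellow is the gluing stand because it is named yellow and carries the pads. Blue is the drying stand, and green is a look-alike. The spatula lies at (265,334) with its blade to the left (+y). I'll confirm with an enlarged crop.

Run:
```python
from h import *
d=pickle.load(open('top.pkl','rb')); save(d,'crop1.png',(125,135,305,245),4.4)
im=d['image']; hsv=cv2.cvtColor(im,cv2.COLOR_RGB2HSV)
def rect(lo,hi,box,z,nm):
    m=cv2.inRange(hsv,lo,hi); k=np.zeros_like(m); k[box[1]:box[3],box[0]:box[2]]=1
    ys,xs=np.nonzero(m*k); P=np.array([hit(d,x,y,z) for x,y in zip(xs,ys)],np.float32)
    r=cv2.minAreaRect(P); print(nm,len(P),np.round(r[0],1),np.round(r[1],1),round(r[2],2),'mean',P.mean(0).round(1))
rect((15,120,80),(35,255,255),(145,140,195,180),5,'yellow')
rect((100,120,60),(125,255,255),(250,195,305,245),5,'blue')
rect((0,60,20),(20,255,140),(172,210,225,235),48,'handle')
for u,v in((136,223.5),(170,223),(177,222),(220,222)): print(hit(d,u,v,1),hit(d,u,v,50))
```

```text
yellow 561 [653.8 211.9] [92.6 74.9] 81.35 mean [651.3 210.4]
blue 729 [ 489.1 -100.7] [72.  88.4] 3.81 mean [ 489.1 -102.3]
handle 200 [475.7 117.6] [ 13.6 106.1] 1.82 mean [476.  118.2]
[471.95810906 298.56230358] [469.92136235 285.62507151]
[474.46055815 203.58430395] [472.32301768 194.47259973]
[477.52709283 183.9989066 ] [475.26603836 175.67606384]
[478.9972953   62.37834966] [476.67702395  58.95414478]
```

View pics/crop1.png

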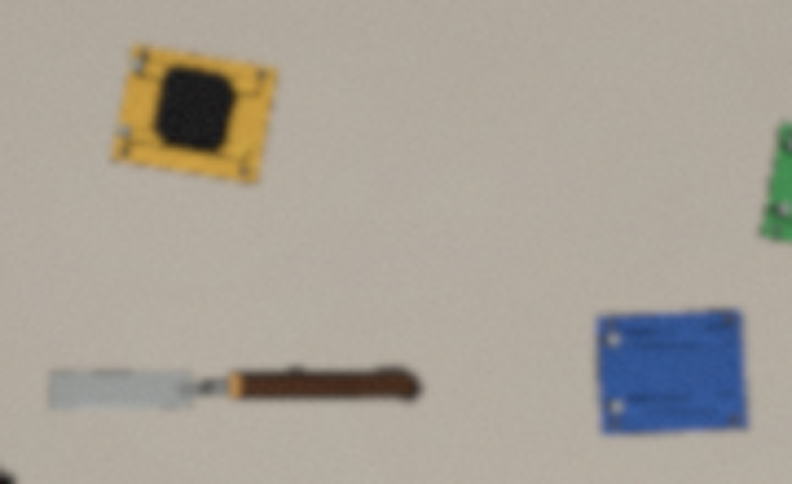

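The crop confirms it: both the yellow and blue stands have their pins on the left (+y) end, so both are entered from the right (-y) end heading +y. The spatula's blade points to +y and its handle runs to the right. Next I'll move above the scene for a closer look with the wrist camera.

servo_tool:
  increments:
    - [0,0,13,0,0,0,1]
    - [8,18,13,0,0,20,1]
    - [15,34,13,0,0,40,1]
    - [22,50,13,0,0,60,1]
    - [26,59,13,0,0,71,1]
    - [30.5,68.5,13,0,0,71,1]
    - [30.5,68.5,13,0,0,71,1]
    - [30.5,68.5,13,0,0,71,1]
    - [30.5,68.5,13,0,0,71,1]
    - [30.5,68.5,13,0,0,71,1]
    - [30.5,68.5,13,0,0,71,1]
    - [30.5,68.5,13,0,0,71,1]
    - [30.5,68.5,13,0,0,71,1]
    - [30.5,68.5,13,0,0,71,1]
    - [30.5,68.5,13,0,0,71,1]
    - [30.5,68.5,13,0,0,71,1]
    - [30.5,68.5,13,0,0,71,1]
    - [30.5,68.5,13,0,0,71,1]
    - [30.5,68.5,13,0,0,71,1]
    - [30.5,68.5,13,0,0,71,1]

```text
t: 1.77
ee_pos: [521.1, 102.8, 352.9]
orientation: [-2.197, -2.245, -0.004]
ft_force: [-0.6, 0.5, -0.2]
width: 88.0
grasp_force: 0.0
```

```bash
cat >> h.py <<'E'
from scipy.spatial.transform import Rotation as R
def wrist(tag):
    o=ctrl.get_obs(); d=ctrl.get_image('wrist'); T=np.eye(4); T[:3,:3]=R.from_rotvec(o['orientation']).as_matrix(); T[:3,3]=o['ee_pos']
    d['extrinsics']=T@np.array(d['tool_from_camera']); pickle.dump(d,open(tag+'.pkl','wb')); return d
E
python3 - <<'E'
from h import *
d=wrist('w1'); save(d,'w1.png',k=1.5); print(d['fx'],d['k1'],d['extrinsics'].round(2))
E
```

```text
299.64459301797484 -0.019048484889351704 [[ 1.0000e+00 -2.0000e-02 -1.0000e-02  5.1969e+02]
 [ 2.0000e-02  9.7000e-01  2.4000e-01  1.7008e+02]
 [ 0.0000e+00 -2.4000e-01  9.7000e-01  5.1541e+02]
 [ 0.0000e+00  0.0000e+00  0.0000e+00  1.0000e+00]]
```

View pics/w1.png

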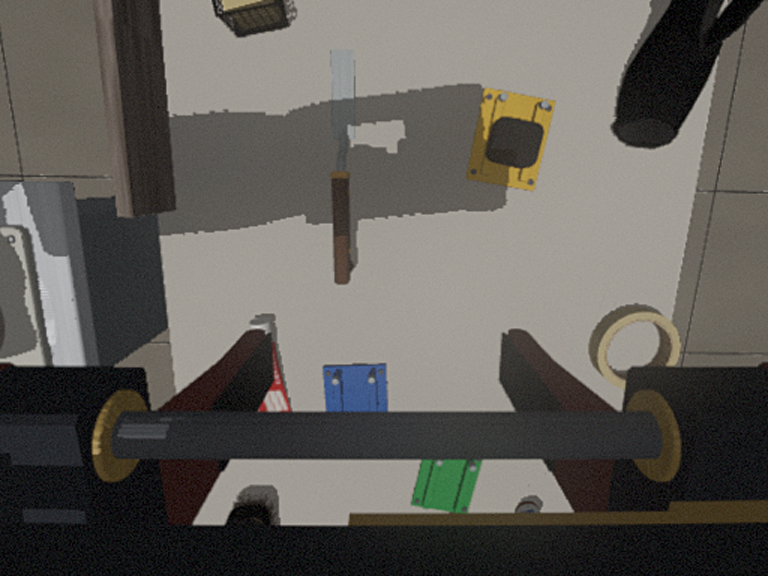

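The wrist picture (1.5x) shows the spatula's blade tip at (342,50) and its handle from (341,172) to (342,283). The yellow stand is around (512,139) with pins at the top and the blue stand around (355,390). The area by the finger is clear. Now I'll fit the models to get poses.

```bash
cat >> h.py <<'E'
from scipy.optimize import minimize
def box(x0,x1,y0,y1,z0,z1): return np.array([[x,y,z] for x in(x0,x1) for y in(y0,y1) for z in(z0,z1)],float)
def place(P,p):
    c,s=np.cos(p[2]),np.sin(p[2]); return np.c_[p[0]+c*P[:,0]-s*P[:,1],p[1]+s*P[:,0]+c*P[:,1],P[:,2]]
def iou(d,mask,parts,p,k=6):
    m=np.zeros((384*k,512*k),np.uint8)
    for P in parts: cv2.fillConvexPoly(m,cv2.convexHull(((proj(d,place(P,p))+.5)*k).astype(np.int32)),1)
    M=mask; return -(m&M).sum()/(m|M).sum()
def fit(d,mask,parts,p0,k=6):
    M=cv2.resize(mask,None,fx=k,fy=k,interpolation=cv2.INTER_LINEAR)>127; M=M.astype(np.uint8)
    f=lambda q:iou(d,M,parts,[p0[0]+q[0],p0[1]+q[1],p0[2]+q[2]/60],k)
    r=minimize(f,[0,0,0],method='Nelder-Mead',options=dict(initial_simplex=[[-4,-4,-4],[6,-2,0],[0,6,2],[-1,0,6]],xatol=.05,fatol=1e-5))
    q=r.x; return np.array([p0[0]+q[0],p0[1]+q[1],np.degrees(p0[2]+q[2]/60)]).round(2),round(-r.fun,3)
def cmask(d,lo,hi,bx,hull=True):
    m=cv2.inRange(cv2.cvtColor(d['image'],cv2.COLOR_RGB2HSV),lo,hi); k=np.zeros_like(m); k[bx[1]:bx[3],bx[0]:bx[2]]=1; m*=k
    n,l,s,_=cv2.connectedComponentsWithStats(m); m=((l==1+np.argmax(s[1:,4]))*255).astype(np.uint8)
    if hull:
        c=np.vstack(cv2.findContours(m,0,2)[0]); cv2.fillConvexPoly(m,cv2.convexHull(c),255)
    return m
BASE=[box(-45,51,-39,39,0,5)]
PADS=[box(-23,23,-26,26,17,35)]
SP=[box(-64,50,-8,8,35,61)]
BL=[box(85,175,-12,12,0,2.5)]
YL=((15,120,60),(35,255,255)); BU=((100,120,40),(125,255,255))
E
python3 - <<'E'
from h import *
t=pickle.load(open('top.pkl','rb')); w=pickle.load(open('w1.pkl','rb'))
print('yellow top',fit(t,cmask(t,*YL,(145,140,195,180)),BASE,(650,208,1.43)))
print('yellow w',fit(w,cmask(w,*YL,(305,50,375,130)),BASE,(650,208,1.43)))
print('blue top',fit(t,cmask(t,*BU,(250,195,305,245)),BASE,(489,-103,1.63)))
for n,d,bx in(('top',t,(155,145,185,175)),('w',w,(315,70,370,118))):
    print('pads',n,fit(d,cmask(d,(0,0,0),(180,255,60),bx),PADS,(650,212,1.43)))
print('handle w',fit(w,cmask(w,(0,70,20),(22,255,200),(215,110,238,192)),SP,(475,120,1.58)))
print('handle t',fit(t,cmask(t,(0,60,20),(20,255,140),(172,210,225,235)),SP,(475,120,1.58)))
hs=cv2.cvtColor(w['image'],cv2.COLOR_RGB2HSV); print(hs[60,228],hs[45,228],hs[60,215],hs[80,228],hs[80,210])
for u,v in((331,50),(354,50),(332,138),(353,138),(334,172),(350,172),(335,283),(350,283)): print(u,v,hit(w,u/1.5,v/1.5,2.5 if v<140 else 58).round(1))
E
```

```text
yellow top (array([569.  , 213.33,  85.12]), np.float64(-0.0))
yellow w (array([628.44, 117.11,   7.45]), np.float64(-0.0))
blue top (array([584.83, -44.  , 159.92]), np.float64(-0.0))
pads top (array([598.  , 236.67,  86.39]), np.float64(-0.0))
pads w (array([623.5 , 258.  , 111.54]), np.float64(-0.0))
handle w (array([456.  , 115.67,  84.48]), np.float64(-0.0))
handle t (array([497.99, 111.19,  91.  ]), np.float64(-0.0))
[ 90   6 159] [ 80   5 159] [ 19  18 159] [105   6  88] [23 24 95]
331 50 [460.2 299.3]
354 50 [484.2 299.8]
332 138 [460.9 211.8]
353 138 [483.7 212.3]
334 172 [469.  175.4]
350 172 [484.8 175.7]
335 283 [469.5  63.2]
350 283 [485.2  63.5]h.py:31: RuntimeWarning: overflow encountered in scalar negative
  M=mask; return -(m&M).sum()/(m|M).sum()
```

```bash
sed -i 's/return -(m&M).sum()\/(m|M).sum()/return -float((m\&M).sum())\/float((m|M).sum())/' h.py
python3 - <<'E'
from h import *
t=pickle.load(open('top.pkl','rb')); w=pickle.load(open('w1.pkl','rb'))
print('yellow top',fit(t,cmask(t,*YL,(145,140,195,180)),BASE,(650,208,1.43)))
print('yellow w',fit(w,cmask(w,*YL,(305,50,375,130)),BASE,(650,208,1.43)))
print('blue top',fit(t,cmask(t,*BU,(250,195,305,245)),BASE,(489,-103,1.63)))
for n,d,bx in(('top',t,(155,145,185,175)),('w',w,(315,70,370,118))):
    print('pads',n,fit(d,cmask(d,(0,0,0),(180,255,60),bx),PADS,(650,212,1.43)))
print('handle w',fit(w,cmask(w,(0,70,20),(22,255,200),(215,110,238,192)),SP,(475,120,1.58)))
print('handle t',fit(t,cmask(t,(0,60,20),(20,255,140),(172,210,225,235)),SP,(475,120,1.58)))
t2=t['image'].astype(int)
# blade in top: low saturation bluish vs table
m=((t2[...,2]-t2[...,0])>-6).astype(np.uint8)*255; k=np.zeros_like(m);k[210:236,130:172]=1;m*=k
c=np.vstack(cv2.findContours(m,0,2)[0]);print(c[:,0].min(0),c[:,0].max(0))
cv2.fillConvexPoly(m,cv2.convexHull(c),255); print('blade t',fit(t,m,BL,(475,124,1.58)))
w2=w['image'].astype(int); m=((w2[...,2]-w2[...,0])>-1).astype(np.uint8)*255; k=np.zeros_like(m);k[25:97,212:245]=1;m*=k
m=cv2.morphologyEx(m,cv2.MORPH_OPEN,np.ones((3,3)))
c=np.vstack(cv2.findContours(m,0,2)[0]);print(c[:,0].min(0),c[:,0].max(0))
cv2.fillConvexPoly(m,cv2.convexHull(c),255); print('blade w',fit(w,m,BL,(475,124,1.58)))
E
```

```text
yellow top (array([654.45, 209.5 ,  82.1 ]), np.float64(0.938))
yellow w (array([652.98, 211.35,  81.46]), np.float64(0.98))
blue top (array([ 488.91, -105.6 ,   95.22]), np.float64(0.845))
pads top (array([652.1 , 207.66,  79.83]), np.float64(0.74))
pads w (array([651.31, 209.49,  84.64]), np.float64(0.87))
handle w (array([475.1 , 121.13,  91.29]), np.float64(0.355))
handle t (array([474.91, 125.44,  91.15]), np.float64(0.8))
[137 220] [171 227]
blade t (array([473.96, 123.49,  90.46]), np.float64(0.839))
[221  33] [235  92]
blade w (array([473.96, 126.29,  90.88]), np.float64(0.822))
```

servo_tool:
  increments:
    - [-4.5,2.2,-4,0,0,0,1]
    - [-4.5,2.2,-8,0,0,0,1]
    - [-4.5,2.2,-12,0,0,0,1]
    - [-4.5,2.2,-16,0,0,0,1]
    - [-4.5,2.2,-20,0,0,0,1]
    - [-4.5,2.2,-23,0,0,0,1]
    - [-4.5,2.2,-25,0,0,0,1]
    - [-4.5,2.2,-25,0,0,0,1]
    - [-4.5,2.2,-25,0,0,0,1]
    - [-4.5,2.2,-25,0,0,0,1]

```text
t: 2.65
ee_pos: [475.0, 119.5, 103.9]
orientation: [2.201, 2.24, 0.002]
ft_force: [0.6, 0.0, -0.3]
width: 87.7
grasp_force: 0.0
```

Run:
```python
from h import *
w=wrist('w2'); o=ctrl.get_obs(); print(o['ee_pos'],R.from_rotvec(o['orientation']).as_matrix().round(4),o['ft_force'])
save(w,'w2.png',k=1.5)
```

```text
[475.44813868 119.71240146 104.37733764] [[-1.770e-02  9.998e-01  2.800e-03]
 [ 9.998e-01  1.770e-02  6.000e-04]
 [ 5.000e-04  2.800e-03 -1.000e+00]] [ 0.45678438 -0.36910736  0.25464692]
```

View pics/w2.png

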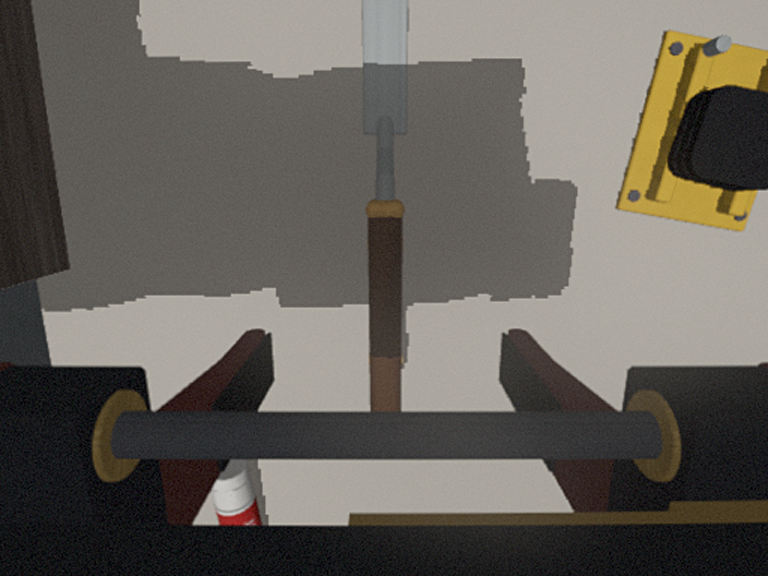

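The wrist view shows the handle centred between the fingers (columns 369 to 403), with the blade's rear edge at row 132 and the handle front at row 200.

Run:
```python
from h import *
w=pickle.load(open('w2.pkl','rb'))
for u,v,z in((363,128,2.5),(407,128,2.5),(385,133,2.5),(364,5,2.5),(408,5,2.5),(385,200,55),(368,217,48),(403,217,48),(369.5,350,48),(401.5,350,48)): print(u,v,hit(w,u/1.5-.2,v/1.5-.2,z).round(1))
print(proj(w,np.array([475.4,119.7,104.4])),proj(w,place(np.array([[85,-12,2.5],[85,12,2.5],[50,0,61],[50,0,35.]]),(475.5,124.5,np.radians(91.1))))*1.5)
```

```text
363 128 [460.9 213.9]
407 128 [485.3 214.4]
385 133 [473.1 211.5]
364 5 [461.  275.3]
408 5 [484.1 275.7]
385 200 [473.8 177.3]
368 217 [465.8 168.8]
403 217 [482.6 169.1]
369.5 350 [467.1 100.6]
401.5 350 [483.7 100.9]
[[257.33865439 238.51639259]] [[407.46287625 136.54154295]
 [364.44847724 136.5684335 ]
 [386.20358123 206.64806926]
 [386.09853908 203.46358726]]
```

servo_tool:
  increments:
    - [0,0.7,-2,0,0,0,1]
    - [0,0.7,-4,0,0,0,1]
    - [0,0.7,-6,0,0,0,1]
    - [0,0.7,-7.4,0,0,0,1]
    - [0,0.7,-7.4,0,0,0,1]
    - [0,0.7,-7.4,0,0,0,1]
    - [0,0.7,-7.4,0,0,0,1]
    - [0,0.7,-7.4,0,0,0,-1]
    - [0,0.7,-7.4,0,0,0,-1]
    - [0,0.7,-7.4,0,0,0,-1]
    - [0,0.7,-7.4,0,0,0,-1]
    - [0,0.7,-7.4,0,0,0,-1]
    - [0,0.7,-7.4,0,0,0,-1]
    - [0,0.7,-7.4,0,0,0,-1]
    - [0,0.7,-7.4,0,0,0,-1]
    - [0,0.7,-7.4,0,0,0,-1]
    - [0,0.7,-7.4,0,0,0,-1]

```text
t: 4.12
ee_pos: [474.2, 126.8, 28.6]
orientation: [-2.201, -2.241, 0.0]
ft_force: [-0.1, 0.8, -0.3]
width: 24.5
grasp_force: 0.0
```

servo_tool:
  increments:
    - [0,0,0,0,0,0,-1]
    - [0,0,0,0,0,0,-1]
    - [0,0,0,0,0,0,-1]
    - [0,0,0,0,0,0,-1]
    - [0,0,0,0,0,0,-1]
    - [0,0,0,0,0,0,-1]

```text
t: 4.62
ee_pos: [474.2, 126.9, 28.6]
orientation: [-2.201, -2.241, 0.0]
ft_force: [0.5, 0.4, -1.4]
width: 15.8
grasp_force: 30.0
```

servo_tool:
  increments:
    - [0,0,2,0,0,0,-1]
    - [0,0,5,0,0,0,-1]
    - [2,-2,8,0,0,0,-1]
    - [4,-5,8,0,0,-3,-1]
    - [7,-8,8,0,0,-6,-1]
    - [9.5,-11,8,0,0,-9.4,-1]
    - [12,-14,8,0,0,-9.4,-1]
    - [14.3,-16.3,7,0,0,-9.4,-1]
    - [14.3,-16.3,5,0,0,-9.4,-1]
    - [14.3,-16.3,4,0,0,-9.4,-1]
    - [14.3,-16.3,4,0,0,-9.4,-1]
    - [14.3,-16.3,4,0,0,-9.4,-1]
    - [14.3,-16.3,4,0,0,-9.4,-1]
    - [14.3,-16.3,4,0,0,-9.4,-1]

```text
t: 5.78
ee_pos: [617.3, -35.3, 69.6]
orientation: [2.376, 2.055, 0.001]
ft_force: [0.2, -0.8, -1.0]
width: 15.8
grasp_force: 30.0
```

Run:
```python
from h import *
w=wrist('w3'); o=ctrl.get_obs(); M=R.from_rotvec(o['orientation']).as_matrix(); print(o['ee_pos'],np.degrees(np.arctan2(M[1,0],M[0,0])),M[:,2],o['grasp_force'])
save(w,'w3.png',k=1.5)
print('yellow',fit(w,cmask(w,*YL,(60,0,450,260)),BASE,(653,211,1.425),3))
```

```text
[617.43924954 -35.4056779   69.68527189] 81.70310702644493 [ 1.17723411e-03 -7.32446333e-05 -9.99999304e-01] 29.999477863311768
yellow (array([649.  , 207.  ,  77.83]), np.float64(0.0))
```

View pics/w3.png

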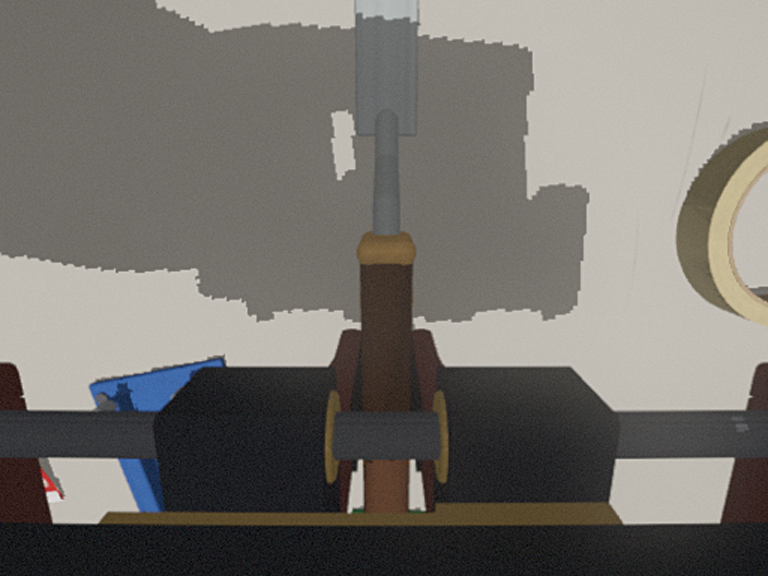

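Run:
```python
from h import *
from scipy.optimize import least_squares
w2=pickle.load(open('w2.pkl','rb'));w3=pickle.load(open('w3.pkl','rb'))
px=np.array([[667,30],[617,208],[743,231]])/1.5-.2
P=np.array([[51,39,5],[-45,39,5],[-45,-39,5.]])
for i in range(3): print(hit(w2,*px[i],5).round(1))
r=least_squares(lambda p:(proj(w2,place(P,p))-px).ravel(),[653,211,1.42]); print(r.x[:2].round(1),np.degrees(r.x[2]).round(2),r.fun.round(1))
# w1 corners
w1=pickle.load(open('w1.pkl','rb'))
# pads outline in w2
m=w2['image'].max(2)<48; m[:, :440]=0; m[:50]=0;m[135:]=0
ys,xs=np.nonzero(m); print('pads px',xs.min(),xs.max(),ys.min(),ys.max())
m1=cmask(w1,(0,0,0),(180,255,75),(315,70,370,118)); print('pads w1',fit(w1,m1,PADS,(652,210,1.43)),cv2.boundingRect(m1))
for u,v in((356,125),(417,125),(356.5,20),(418.5,20),(388,2)): print(hit(w3,u/1.5-.2,v/1.5-.2,43.2).round(1))
for u,v in((361,270),(412,270),(360,320),(413,320)): print('h',hit(w3,u/1.5-.2,v/1.5-.2,98).round(1))
t=cam('top'); pickle.dump(t,open('top3.pkl','wb')); save(t,'t3.png',(125,115,255,215),6)
```

```text
[621.5 266.6]
[607.5 173.2]
[684.4 161.6]
[652.6 211.3] 81.73 [-0.1 -1.1 -0.1  0.9  0.2  0.5]
pads px 445 511 58 126
pads w1 (array([651.11, 209.96,  79.8 ]), np.float64(0.9)) (323, 78, 39, 34)
[618.3  53.6]
[642.2  50.1]
[624.4  90.8]
[647.6  87.4]
[637.1  95.1]
h [615.7   5.9]
h [631.    3.6]
h [612.9  -9.8]
h [629.3 -12.2]
```

View pics/t3.png

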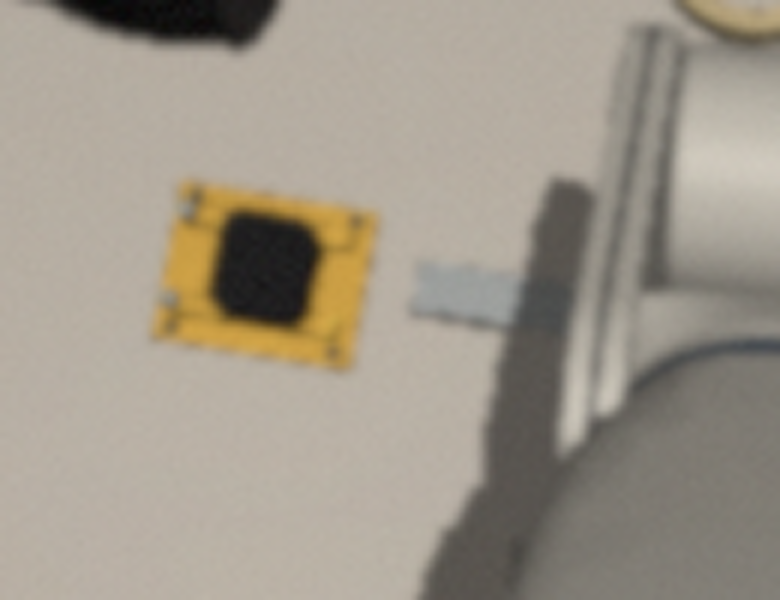

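servo_tool:
  increments:
    - [-0.08,0,-1.5,0,0,0,-1]
    - [-0.08,0,-3.15,0,0,0,-1]
    - [-0.08,0,-3.15,0,0,0,-1]
    - [-0.08,0,-3.15,0,0,0,-1]
    - [0.09,1.2,-3.15,0,0,0,-1]
    - [0.27,2.4,-3.15,0,0,0,-1]
    - [0.45,3.6,-3.15,0,0,0,-1]
    - [0.62,4.8,-3.15,0,0,0,-1]
    - [0.71,5.4,-3.15,0,0,0,-1]
    - [0.71,5.4,-3.15,0,0,0,-1]
    - [0.71,5.4,-3.15,0,0,0,-1]

```text
t: 6.8
ee_pos: [624.3, 18.6, 37.2]
orientation: [2.376, 2.055, -0.0]
ft_force: [-0.1, 0.4, -2.9]
width: 15.3
grasp_force: 30.0
```

Run:
```python
from h import *
w=wrist('w4'); m=cmask(w,*YL,(100,0,420,160),False)
ys,xs=np.nonzero(m); print(xs.min(),xs.max(),ys.min(),ys.max())
c=cv2.findContours(m,0,2)[0]; a=cv2.approxPolyDP(cv2.convexHull(np.vstack(c)),3,True)[:,0]
for p in a: print(p,hit(w,p[0],p[1],5).round(1))
print('expect',place(np.array([[-45,39,5],[-45,-39,5.]]),(652.8,211.2,np.radians(81.65))).round(1))
print(proj(w,place(np.array([[-45,39,5],[-45,-39,5.]]),(652.8,211.2,np.radians(81.65)))).round(1), 'tip',proj(w,place(np.array([[150,12,11],[150,-12,11.],[90,12,11],[90,-12,11]]),(624.3,18.6,np.radians(81.7)))).round(1))
```

```text
259 267 156 159
[267 157] [637.   60.6]
[259 159] [631.7  60.1]
expect [[607.7 172.3   5. ]
 [684.9 161.    5. ]]
[[189.3 -29.6]
 [326.4 -29.2]] tip [[235.3 -35.5]
 [279.  -35.4]
 [236.8  79.8]
 [277.3  79.9]]
```

servo_tool:
  increments:
    - [0.15,1.0,0,0,0,0,-1]
    - [0.29,2.0,0,0,0,0,-1]
    - [0.44,3.0,0,0,0,0,-1]
    - [0.58,4.0,0,0,0,0,-1]
    - [0.7,4.75,0,0,0,0,-1]
    - [0.7,4.75,0,0,0,0,-1]
    - [0.7,4.75,0,0,0,0,-1]
    - [0.7,4.75,0,0,0,0,-1]

```text
t: 7.52
ee_pos: [631.2, 65.4, 37.1]
orientation: [-2.377, -2.054, 0.0]
ft_force: [0.3, 0.7, -2.0]
width: 16.1
grasp_force: 30.0
```

Run:
```python
from h import *
o=ctrl.get_obs(); print(o['ee_pos'],o['ft_force'],o['moment'])
t=cam('top'); pickle.dump(t,open('top5.pkl','wb'))
a=t['image'][115:215,125:255,::-1]; s=cam('side'); proj(s,[652,211,20]); u,v=proj(s,[652,211,20])[0].astype(int)
b=s['image'][v-50:v+50,u-65:u+65,::-1]; cv2.imwrite('pics/m5.png',cv2.resize(np.hstack([a,b]),None,fx=3,fy=3,interpolation=cv2.INTER_CUBIC))
```

```text
[631.1711603   65.39363663  37.10443677] [ 0.27218656  0.70693078 -1.95653646] [-0.08472606 -0.07881725  0.0129973 ]
```

View pics/m5.png

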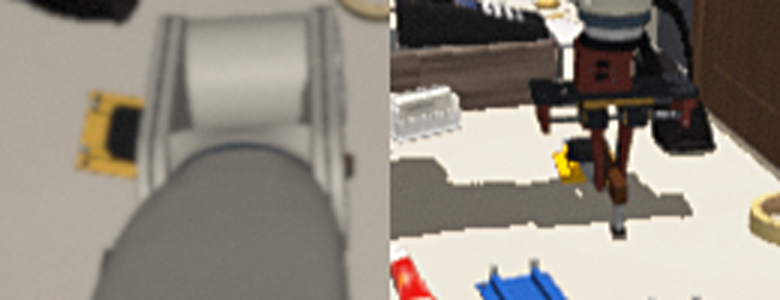

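servo_tool:
  increments:
    - [0,0,0.3,0,0,0,-1]
    - [0,0,0.6,0,0,0,-1]
    - [0,0,0.8,0,0,0,-1]
    - [0,0,1.0,0,0,0,-1]
    - [0,0,1.2,0,0,0,-1]
    - [0,0,1.5,0,0,0,-1]
    - [0,0,1.9,0,0,0,-1]
    - [0,0,2.4,0,0,0,-1]
    - [0,0,3.0,0,0,0,-1]
    - [0,0,3.7,0,0,0,-1]
    - [0,0,4.4,0,0,0,-1]
    - [0,0,5.0,0,0,0,-1]
    - [0,0,5.5,0,0,0,-1]
    - [0,0,5.5,0,0,0,-1]
    - [0,0,5.5,0,0,0,-1]
    - [0,0,5.5,0,0,0,-1]

```text
t: 8.95
ee_pos: [631.1, 65.4, 92.0]
orientation: [-2.377, -2.054, 0.001]
ft_force: [-0.1, -0.9, -2.8]
width: 16.0
grasp_force: 30.0
```

Run:
```python
from h import *
o=ctrl.get_obs(); M=R.from_rotvec(o['orientation']).as_matrix(); print(o['ee_pos'],o['ft_force'],o['moment'],M.round(4))
w=wrist('w6'); s=cam('side'); u,v=proj(s,[652,211,70])[0].astype(int)
b=s['image'][v-50:v+50,u-65:u+65,::-1]
cv2.imwrite('pics/m6.png',np.hstack([cv2.resize(w['image'][:200,150:350,::-1],(400,400)),cv2.resize(b,None,fx=3,fy=4,interpolation=cv2.INTER_CUBIC)]))
```

```text
[631.06909649  65.3502007   91.99600349] [-0.05264687 -0.94696806 -2.75144442] [-0.19283756 -0.04202359  0.02766094] [[ 1.453e-01  9.894e-01 -4.000e-04]
 [ 9.894e-01 -1.453e-01 -0.000e+00]
 [-1.000e-04 -4.000e-04 -1.000e+00]]
```

View pics/m6.png

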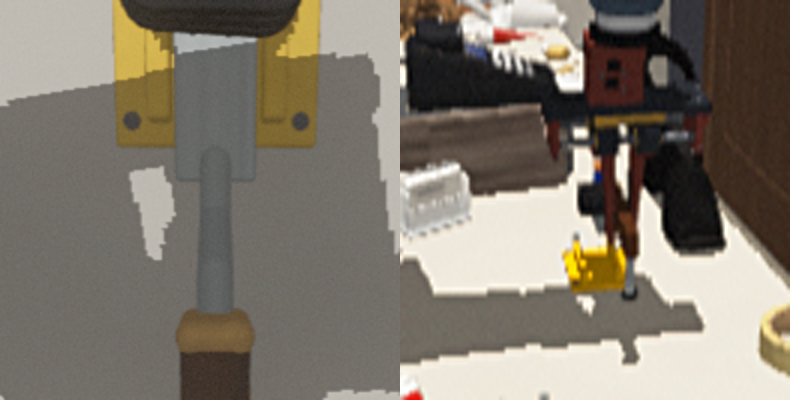

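The wrist crop shows the pads riding on the blade, roughly centred (pads columns 118 to 298, blade 177 to 256) and square. The side crop shows them clear of the yellow stand. Next I'll measure where the pads sit on the blade and plan the blue approach.

Run:
```python
from h import *
w=pickle.load(open('w6.pkl','rb')); o=ctrl.get_obs(); p=o['ee_pos']; c,s=np.cos(np.radians(81.65)),np.sin(np.radians(81.65))
zu=p[2]-28.6
def loc(u,v,z):
    h=hit(w,150+u/2-.25,v/2-.25,z)-p[:2]; return np.round([h@[c,s],h@[-s,c]],1)
print('underside',zu)
for n,u,v,z in(('blade rear L',177,179,zu+2.5),('R',256,180,zu+2.5),('pad rear',216,37,zu+2.5),('pad widest L',119,5,zu+10),('pad R',299,5,zu+10)): print(n,loc(u,v,z))
for u,v in((115,146),(316,146)): print('yellow corner',hit(w,150+u/2-.25,v/2-.25,5).round(1))
```

```text
underside 63.13462897884677
blade rear L [84.7 11.1]
R [ 84.4 -12.5]
pad rear [123.2  -0.5]
pad widest L [128.9  25.8]
pad R [128.9 -22.9]
yellow corner [607.4 172.3]
yellow corner [685. 161.]
```

servo_tool:
  increments:
    - [-0.2,-0.47,0,0,0,0.18,-1]
    - [-0.58,-1.38,0,0,0,0.54,-1]
    - [-1.16,-2.77,0,0,0,1.08,-1]
    - [-1.94,-4.62,0,0,0,1.81,-1]
    - [-2.8,-6.67,0,0,0,2.61,-1]
    - [-3.64,-8.68,0,0,0,3.4,-1]
    - [-4.5,-10.72,0,0,0,4.19,-1]
    - [-5.36,-12.77,0,0,0,5.0,-1]
    - [-6.22,-14.81,0,0,0,5.79,-1]
    - [-7.06,-16.83,0,0,0,6.58,-1]
    - [-7.92,-18.87,0,0,0,7.38,-1]
    - [-8.78,-20.91,0,0,0,8.18,-1]
    - [-9.62,-22.93,0,0,0,8.97,-1]
    - [-10.48,-24.97,0,0,0,9.77,-1]
    - [-11.34,-27.02,0,0,0,10.57,-1]
    - [-12.12,-28.87,0,0,0,11.29,-1]
    - [-12.7,-30.25,0,0,0,11.83,-1]
    - [-13.0,-30.98,0,0,0,12.12,-1]
    - [-13.2,-31.45,0,0,0,12.3,-1]
    - [-13.2,-31.45,0,0,0,12.3,-1]

```text
t: 10.72
ee_pos: [498.8, -249.9, 92.1]
orientation: [-2.145, -2.295, 0.0]
ft_force: [-0.8, 0.5, -1.6]
width: 15.8
grasp_force: 30.0
```

servo_tool:
  increments:
    - [0,0,0,0,0,0,-1]
    - [0,0,0,0,0,0,-1]
    - [0,0,0,0,0,0,-1]
    - [0,0,0,0,0,0,-1]

```text
t: 11.05
ee_pos: [499.6, -248.5, 92.2]
orientation: [-2.143, -2.298, -0.0]
ft_force: [0.4, 0.1, -1.9]
width: 15.9
grasp_force: 30.0
```

Run:
```python
from h import *
from scipy.optimize import least_squares
o=ctrl.get_obs(); M=R.from_rotvec(o['orientation']).as_matrix(); print(o['ee_pos'],np.degrees(np.arctan2(M[1,0],M[0,0])),o['ft_force'])
w=wrist('w7'); cv2.imwrite('pics/w7.png',cv2.resize(w['image'][:200,130:380,::-1],None,fx=3,fy=3))
m=cmask(w,*BU,(130,0,400,190),False); c=np.vstack(cv2.findContours(m,0,2)[0]); a=cv2.approxPolyDP(cv2.convexHull(c),2,True)[:,0]
for p in a: print(p,hit(w,p[0],p[1],5).round(1))
```

```text
[ 499.60359416 -248.50084255   92.15549499] 93.9980028109836 [ 0.39107613  0.13774694 -1.93201861]
[205   0] [450.4 -98.2]
[235  16] [ 473.2 -107.5]
[235  73] [ 475.4 -147.7]
[207  72] [ 453.5 -148.5]
```

View pics/w7.png

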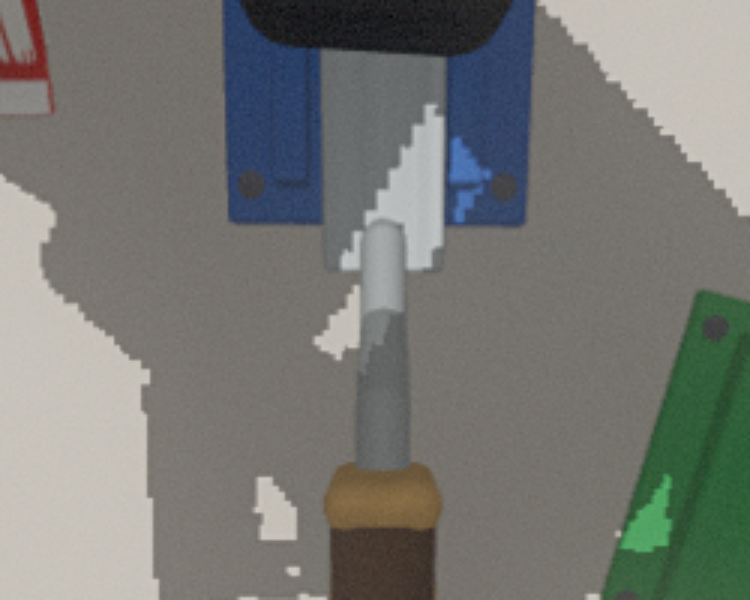

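The view shows the blue stand's rear corners at crop (229,221) and (525,225), with the blade lined up between the ribs. The pads' rear edge is at row 48 and they haven't slipped.

Run:
```python
from h import *
w=pickle.load(open('w7.pkl','rb')); p=np.array([499.6,-248.5]); zu=63.4
H=lambda u,v,z:hit(w,130+u/3-.33,v/3-.33,z)
L,Rr=H(230,222,5),H(525,225,5); l2,r2=H(223.5,5,5),H(533,5,5)
print(L,Rr,np.hypot(*(L-Rr)),l2,r2)
yaws=[np.degrees(np.arctan2(*(b-a)[::-1])) for a,b in((L,l2),(Rr,r2))]; d=L-Rr; yaws.append(np.degrees(np.arctan2(d[1],d[0]))-90); print(yaws)
for y in (93,94,92):
    y=np.radians(y); u=np.array([np.cos(y),np.sin(y)]); print('origin',((L+Rr)/2+45*u).round(1))
y=np.radians(94);u=np.array([np.cos(y),np.sin(y)]);n=np.array([-u[1],u[0]])
for q in((383,49,zu+2.5),(322,262,zu+2.5),(444,262,zu+2.5),(240,8,zu+8),(512,8,zu+8)):
    h=H(*q)-p; print((h@u).round(1),(h@n).round(1))
```

```text
[ 453.06535681 -149.78087867] [ 529.85153406 -145.09426891] 76.92906685899483 [449.80567907 -99.10995867] [526.3666149  -93.70614813]
[np.float64(93.6807853164963), np.float64(93.87961080346253), np.float64(-266.507310600708)]
origin [ 489.1 -102.5]
origin [ 488.3 -102.5]
origin [ 489.9 -102.5]
124.2 -0.3
85.9 11.8
85.9 -12.5
129.4 25.7
129.4 -23.8
```

servo_tool:
  increments:
    - [0,-0.05,-0.4,0,0,-0.3,-1]
    - [0,-0.05,-1.0,0,0,-0.3,-1]
    - [0,-0.05,-1.7,0,0,-0.3,-1]
    - [0,-0.05,-2.4,0,0,-0.3,-1]
    - [0,-0.05,-3.1,0,0,-0.3,-1]
    - [0,-0.05,-3.7,0,0,-0.3,-1]
    - [0,-0.05,-4.1,0,0,-0.3,-1]
    - [0,-0.05,-4.4,0,0,-0.3,-1]
    - [0,-0.05,-4.6,0,0,-0.3,-1]
    - [0,-0.05,-4.8,0,0,-0.3,-1]
    - [0,-0.05,-5.0,0,0,-0.3,-1]
    - [0,-0.05,-5.2,0,0,-0.3,-1]
    - [0,-0.05,-5.4,0,0,-0.3,-1]
    - [0,-0.05,-5.4,0,0,-0.3,-1]
    - [0,-0.05,-5.4,0,0,-0.3,-1]
    - [0,-0.05,-5.4,0,0,-0.3,-1]

```text
t: 12.43
ee_pos: [499.4, -249.7, 38.3]
orientation: [2.15, 2.291, 0.0]
ft_force: [0.0, -0.5, -1.7]
width: 15.9
grasp_force: 30.0
```

servo_tool:
  increments:
    - [0.03,-0.4,0,0,0,0,-1]
    - [0.08,-1.2,0,0,0,0,-1]
    - [0.14,-2.2,0,0,0,0,-1]
    - [0.22,-3.4,0,0,0,0,-1]
    - [0.3,-4.6,0,0,0,0,-1]
    - [0.38,-5.8,0,0,0,0,-1]
    - [0.46,-7.0,0,0,0,0,-1]
    - [0.54,-8.2,0,0,0,0,-1]
    - [0.61,-9.4,0,0,0,0,-1]
    - [0.69,-10.6,0,0,0,0,-1]
    - [0.77,-11.8,0,0,0,0,-1]
    - [0.85,-13.0,0,0,0,0,-1]
    - [0.85,-13.0,0,0,0,0,-1]
    - [0.85,-13.0,0,0,0,0,-1]
    - [0.85,-13.0,0,0,0,0,-1]

```text
t: 13.68
ee_pos: [507.5, -379.2, 38.0]
orientation: [-2.149, -2.29, -0.0]
ft_force: [-0.3, 0.6, -1.2]
width: 15.9
grasp_force: 30.0
```

Run:
```python
from h import *
o=ctrl.get_obs(); print(o['ee_pos'],o['ft_force'])
t=cam('top'); s=cam('side'); u,v=proj(s,[488,-102,20])[0].astype(int)
cv2.imwrite('pics/m8.png',np.hstack([cv2.resize(t['image'][150:310,240:420,::-1],None,fx=2.5,fy=2.5),cv2.resize(s['image'][v-50:v+50,u-40:u+40,::-1],(320,400))]))
print('pads',fit(t,cmask(t,(0,0,0),(180,255,60),(255,195,305,245)),PADS,(488,-102,1.63)), 'blue',fit(t,cmask(t,*BU,(250,195,305,245)),BASE,(489,-103,1.63)))
for n,q in(('brush',(540,398)),('pot',(577,250)),('dye',(503,207))): print(n,hit(t,q[0]/1.5,q[1]/1.5,25))
print(proj(t,[508,-380,60]))
```

```text
[ 507.50003728 -379.22287743   37.95726013] [-0.25819898  0.61073083 -1.20139561]
pads (array([ 491.2 , -101.92,   97.81]), np.float64(0.781)) blue (array([ 489.37, -106.07,   90.53]), np.float64(0.851))
brush [ 362.37210239 -331.09805896]
pot [ 641.94243075 -405.18897503]
dye [ 723.1018598  -264.46561359]
[[380.38306573 212.50211445]]
```

View pics/m8.png

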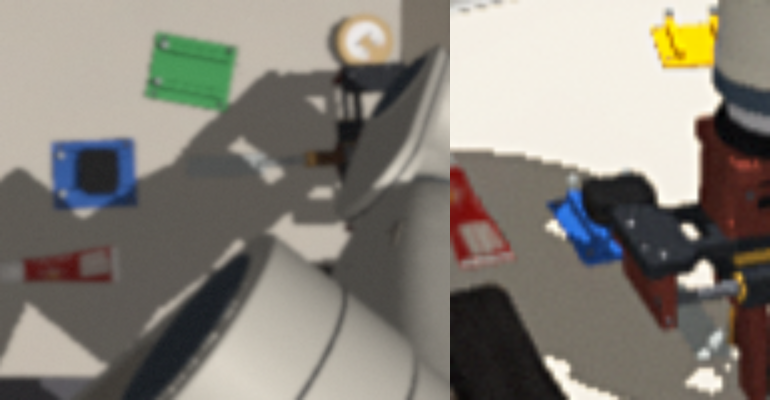

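Pads sit on the blue stand (crop (97,170) inside the stand at (95,173)), and the blade is fully out. I'll lay the spatula down here, 25 mm forward so it stays away from the table edge, and it's still clear of both stands.

servo_tool:
  increments:
    - [-0.05,0.8,0,0,0,0,-1]
    - [-0.1,1.6,0,0,0,0,-1]
    - [-0.16,2.5,0,0,0,0,-1]
    - [-0.16,2.5,-0.3,0,0,0,-1]
    - [-0.16,2.5,-0.6,0,0,0,-1]
    - [-0.16,2.5,-0.8,0,0,0,-1]
    - [-0.16,2.5,-0.92,0,0,0,-1]
    - [-0.16,2.5,-0.92,0,0,0,-1]
    - [-0.16,2.5,-0.92,0,0,0,-1]
    - [-0.16,2.5,-0.92,0,0,0,-1]

```text
t: 14.62
ee_pos: [506.2, -354.9, 28.9]
orientation: [2.15, 2.29, -0.0]
ft_force: [0.1, -0.2, -1.3]
width: 16.0
grasp_force: 30.0
```

servo_tool:
  increments:
    - [0,0,-0.05,0,0,0,-1]
    - [0,0,-0.05,0,0,0,-1]
    - [0,0,-0.05,0,0,0,0]
    - [0,0,-0.05,0,0,0,0]
    - [0,0,-0.05,0,0,0,0]
    - [0,0,-0.05,0,0,0,0]
    - [0,0,-0.05,0,0,0,0]
    - [0,0,-0.05,0,0,0,0]
    - [0,0,-0.05,0,0,0,0]
    - [0,0,-0.05,0,0,0,0]
    - [0,0,2,0,0,0,0]
    - [0,0,5,0,0,0,0]
    - [0,0,8,0,0,0,0]
    - [0,0,12,0,0,0,0]
    - [0,0,16,0,0,0,0]
    - [0,0,20,0,0,0,0]
    - [0,0,20,0,0,0,0]
    - [0,0,20,0,0,0,0]

```text
t: 16.12
ee_pos: [507.5, -355.6, 232.0]
orientation: [2.146, 2.287, 0.001]
ft_force: [-1.2, -0.1, -0.4]
width: 44.1
grasp_force: 0.0
```

Run:
```python
from h import *
o=ctrl.get_obs(); print(o['ee_pos'],o['width'],o['grasp_force'])
w=wrist('w9'); save(w,'w9.png',k=1.5)
```

```text
[ 507.50790252 -355.55324282  231.99804849] 44.078318043716024 0.0
```

View pics/w9.png

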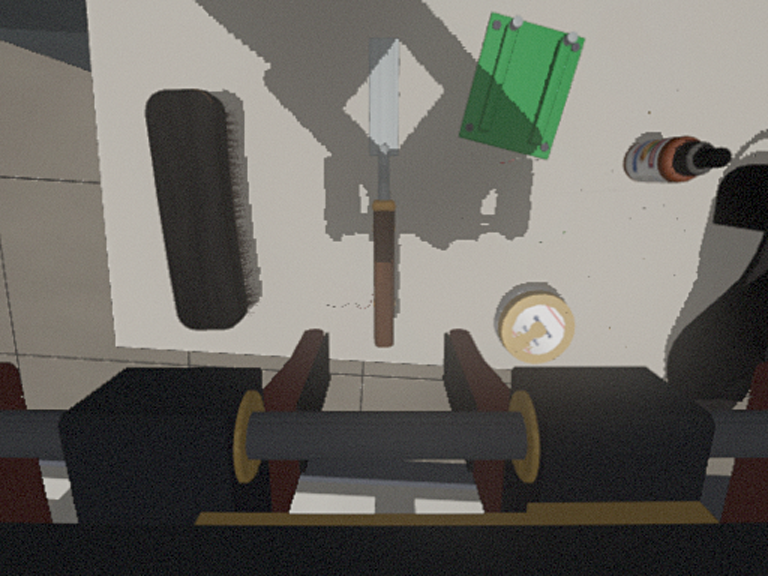

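The spatula lies flat on the worktop, from its tip at (385,40) to its handle end at (384,345). It is released and clear of everything, and the brush, pot and bottle look undisturbed. I'm handing the job in.

```bash
python3 -c "
from workcell import ctrl
print(ctrl.close_job())"
```

```text
the job is handed in; nothing more can be done
None
```

The job is handed in: the heel pads sit centred on the blue drying stand and the spatula lies flat on the worktop clear of the stands, at about 16 s of the 64 s allowed, though the hand-in gave no verdict.

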